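# Slide the earbud case along the rail into its charging pocket

## Robot

A 7-joint arm with a two-finger parallel gripper is mounted at the origin on the work surface. World frame = base frame: x ahead of the robot, y to its left, z up, the work surface at z = 0. Lengths are in m, angles in rad, forces in N, time in s.
With the tool pointing down it reaches from about 0.425 to 0.95 m from the base axis. Payload 4.7 kg.
Tool frame: the origin (TCP) lies at the very end of the fingers, on their centre line; the grasp point (between the pads) lies 19 mm behind it; z points along the fingers, y is the direction in which the jaws open and shut (so a half turn about z gives the same grasp; the last joint's range is limited). The gripper opens to 85 mm and grips with 20 to 120 N. Pads are 22 mm wide; open, the fingers measure 114 mm over their backs; the gripper's body (76 mm by 85 mm) begins 54 mm behind the grasp point. The pads swing forward as they close: fully open they stand 13 mm farther back than shut.
Start: joints at [-1.349, 0.469, -0.049, 1.532, 0.024, 1.141, -0.082], TCP at [0.167, 0.654, 0.205] pointing down, gripper open.
Joint ranges: [-2.59, 2.59], [-0.33, 1.99], [-1.39, 1.29], [0.1, 2.45], [-1.04, 4.18], [0.21, 1.99], [-2.66, 2.66]. Speed limits (rad/s): [2.57, 2.57, 3.14, 3.14, 3.14, 3.14, 3.14].

## Interface

Orientations are given as [roll, pitch, yaw] about the fixed x, y, z axes, in that order (R = Rz(yaw) Ry(pitch) Rx(roll)).
In Python, from workcell import observe, get_image, finish_job, boxes_of gives the robot as it stands. The module is installed in compiled form; this text tells all that it offers.
- The arm moves only by the tool drive_tool, never from a script. Its argument "deltas" is text: rows parted by semicolons, each of 7 numbers parted by spaces: the shift along the world's x, y, z in m, then the turn, a rotation vector about the world's x, y, z in rad, then the finger opening in m, from 0 to 0.0854. A call has 1 to 12 rows; each row shifts and turns the pose as measured when the row begins; what a row does not reach is not made up. A row lasts 1/12 s, in which the tool goes at most 41.7 mm and 7.16 degrees, less where a joint would pass 70% of its speed; a pose out of reach is approached as far as the arm can. A call with a gripper value outside its range is refused whole. The fingers move at their own pace and stop on an object; "newtons" is the grip in N (left out, the last holds). Time passes only in rows, so rows that do not move let the fingers close. It gives the time, the measured TCP pose, the force and the opening at its end, in the units of the state.
- observe(): the state, without advancing time (a new reading comes with each control period).
- get_image(name): name is "scene" or "top" or "wrist"; returns a dict with "frame" (384x512x3 uint8, red, green, blue), "fx", "fy", "cx", "cy" (pixels), "D" ([k1, k2, p1, p2, k3] as OpenCV has them; the pictures are not rectified), "T" (4x4, takes a point from camera to world coordinates). Camera axes: x right, y down, z forward; pixel columns grow to the right and rows downward; lengths in m; the calibration is good to about 2 mm. A picture is of the moment at which its call begins. There is no depth.
- finish_job(): hands the job in, once; it reports no verdict.
Trained networks look in a picture, given as the dict that the camera call returned (one of the last four; its "shot" number tells which), for a name from the list of things; names that differ only in an ending like _2 or _b are one class to them, and where a whole thing is asked for, a point or a joint stands for the part that bears it (a point fixed in the world has none). Each returns a list of dicts, best first, with "confidence" (0 to 1); they miss things now and then, are a little off and sometimes report something else, mostly with a low value. They report only what shows in the picture. A call takes as long as a camera call. They do not tell look-alikes from the thing itself.
- boxes_of(picture, target): "rect" ([centre column, centre row, width, height] in pixels, round what is visible of it).
The state is a dict: "time": time; "q": joint angles; "dq": joint speeds; "joint_efforts": joint torques, N m; "eef_pos": TCP position; "eef_rot": TCP orientation; "force": force on the tool from outside, world axes, zero at the start; "wrist_torque": the same for the moment, N m; "opening": finger opening in m.
Only numpy, scipy, OpenCV 4.12 (cv2) and the standard library are available. Lean on these libraries where they do the work, as an engineer would, in place of code of your own. Each camera call takes 0.05 s, during which the arm holds its last target.

## Task

Put the earbud case on charge without picking it up: with the fingertips, push it across the charging tray until it lies flat against the tray's long back rail, then slide it along the rail, keeping it against the rail all the way, into the corner pocket until it is fully home against the end wall. Let go and move clear, and leave everything else where it stands.

Things in the scene. Friction and masses are not known exactly. Their poses are not given: they have to be found in the camera images.
- tray: Grey plastic charging tray, fixed, 190 mm (x) by 320 mm (y). Origin: centre of its underside; x points across it to the back rail, y along the rail to the pocket end. Floor surface 6 mm above the table; near side and -y end open. Rail along the whole +x edge, inner face at x = +85 mm; end wall at the +y end, inner face at y = +150 mm; both top out at z = 26 mm.
- pocket (a point): Corner pocket between rail, end wall and a lip parallel to the rail: the point on the tray's floor, at tray x = +62, y = +119 mm, where the case's origin lies when home. Axes as the tray's. Pocket 51 mm wide, 45 mm deep along y, so the case's last 17 mm stand out. Lip 18 mm tall, 8 mm thick, inner face at tray x = +34 mm from y = +105 to +150 mm.
- mouth (a point): Tip of the flared lead-in, 18 mm tall, that runs from the lip's free end obliquely outward from the rail and back towards the -y end; at tray x = +14, y = +82 mm.
- case: Closed earbud charging case, white, a rounded box 46 mm (its x) by 62 mm (its y) by 24 mm tall, edges rounded 5 mm, about 55 g. Loose on the tray's floor, away from the rail, towards the -y end, turned at most 30 degrees from the tray. Origin: centre of its underside; y along its length, roughly along the tray's y. It slides easily (under 1 N).
- lip_balm: Bystander, to be left alone: lip balm stick standing on the tray's near left part, 21 mm across, 66 mm tall; origin at its foot
- drops: Bystander, to be left alone: small bottle standing on the near part of the tray, 30 mm across, 55 mm tall; origin at its foot
- roll: Bystander, to be left alone: toilet roll standing on the table, 110 mm across, 98 mm tall; origin at its foot
- ereader: Bystander, to be left alone: e-reader in a dark cover lying on the table, 165 x 118 x 10 mm; origin at the centre of its underside
- tumbler: Bystander, to be left alone: drinking glass on the table, 72 mm across the rim, 100 mm tall; origin at its foot
- glasses_case: Bystander, to be left alone: closed glasses case lying on the table, 60 x 160 x 42 mm; origin at the centre of its underside
Not all that is in view belongs to the job. What is shaped like the case but purple or red is not meant.

How it is judged:
On the way, in this order (a step that is already met when the one before it is completed fails the run):
1. the case lies flat against the back rail, still well short of the pocket (x of case in the frame of tray above 0.056 m and y of case in the frame of tray below 0.045 m and angle between the y axis of case and the y axis of tray, either way round below 0.12 rad), for 0.2 s.
2. the case is home in the corner pocket (y of case in the frame of tray above 0.1145 m and x of case in the frame of tray above 0.056 m and angle between the y axis of case and the y axis of tray, either way round below 0.12 rad), for 0.2 s.
At the end, for the whole second after the job is handed in: The case rests flat on the tray's floor in the corner pocket, within 4.5 mm of the end wall and 6 mm of the rail, square to the rail within 0.12 rad, at rest (all of step 2 and z of case in the frame of tray below 0.01 m and angle between case's own z axis and vertical below 0.1 rad and linear speed of case below 0.01 m/s); the robot touches nothing.
It fails at once if the case is lifted more than 8 mm off the tray's floor or tipped more than 0.3 rad (z of case in the frame of tray above 0.014 m or angle between case's own z axis and vertical above 0.3 rad).
It fails at once if the case is more than 10 mm away from the rail on its way to the pocket (past 45 mm beyond the tray's middle) (y of case in the frame of tray above 0.045 m and x of case in the frame of tray below 0.052 m).
It fails at once if a bystander is moved more than 20 mm (distance of any of lip_balm, drops, roll, ereader, tumbler, glasses_case from where it was at the start of the episode above 0.02 m).
It also fails if it takes over 51 s, if anything falls off the work surface, if the arm or the gripper's body presses on something with over 40 N, if the wrist force passes 120 N, or if a joint passes its speed limit or range.

## Working session

There is one attempt and no reset: what is moved stays moved. The work goes in short steps, Python scripts to look and compute and a tool call to move; the robot and the scene stay as the last step left them, time stands still between calls to the robot, and variables do not carry over. Pictures are saved under pics/ and viewed, and the job is handed in when it is done.

Besides the shell and the picture viewer there is one more tool, called after "Emit:" as name(argument=value, ...) on one line, values as JSON. drive_tool: Moves the arm, as the interface text tells. Its arguments: {"type":"object","properties":{"deltas":{"type":"string"},"newtons":{"type":"number"}},"required":["deltas"]}

```bash
mkdir -p pics; cat > h.py <<'E'
import numpy as np,cv2
from workcell import *
def save(p,n,s=1.5):
    cv2.imwrite('pics/'+n+'.png',cv2.resize(p['frame'][:,:,::-1],None,fx=s,fy=s))
def K(p): return np.array([[p['fx'],0,p['cx']],[0,p['fy'],p['cy']],[0,0,1.]])
def pix2w(p,uv,z):
    n=cv2.undistortPoints(np.array([[uv]],float),K(p),np.array(p['D'],float))[0,0]
    T=np.array(p['T']);d=T[:3,:3]@np.array([n[0],n[1],1]);o=T[:3,3]
    return o+d*(z-o[2])/d[2]
def w2pix(p,X):
    T=np.linalg.inv(np.array(p['T']))
    X=np.atleast_2d(X).astype(float)
    return cv2.projectPoints(X,cv2.Rodrigues(T[:3,:3])[0],T[:3,3],K(p),np.array(p['D'],float))[0][:,0]
E
python3 - <<'E'
from h import *
for n in ['scene','top']:
    p=get_image(n);save(p,n+'0')
    print(n,np.round(p['T'],3).tolist())
    for t in ['tray','case','lip_balm','drops','roll','ereader','tumbler','glasses_case']:
        for b in boxes_of(p,t)[:3]: print(t,round(b['confidence'],2),np.round(b['rect'],1))
print(observe())
E
```

```text
scene [[-0.144, 0.576, -0.804, 1.246], [0.99, 0.087, -0.115, 0.057], [0.003, -0.813, -0.583, 0.543], [0.0, 0.0, 0.0, 1.0]]
tray 0.64 [281.7 207.4 143.2  68.1]
case 0.83 [249.6 158.9  27.6  11. ]
case 0.71 [294.1 161.1  18.6  19.5]
lip_balm 0.45 [335.9 186.3   8.6  21.3]
drops 0.6 [319.1 181.9  13.5  21.9]
roll 0.59 [110.7 205.4  62.4  62.6]
ereader 0.65 [156.1 167.1  52.8  33.4]
tumbler 0.67 [437.4 219.9  41.2  53.1]
glasses_case 0.74 [400.  175.1  60.4  29.4]
top [[-0.025, -0.993, 0.117, 0.393], [-0.999, 0.028, 0.024, -0.042], [-0.027, -0.116, -0.993, 1.345], [0.0, 0.0, 0.0, 1.0]]
tray 0.59 [248.2 186.3 110.2  74.3]
tray 0.33 [263.9 196.2  25.6  18.7]
case 0.91 [247.5 248.5  14.8  23. ]
case 0.7 [289.1 249.9  24.3  20.7]
case 0.56 [264.1 198.7  21.9  18.6]
lip_balm 0.49 [203.1 195.2   8.   12.1]
drops 0.68 [219.6 203.7   8.8  15.8]
roll 0.92 [378.2 136.6  45.   49.1]
roll 0.61 [222.1 202.6   9.2  11.9]
ereader 0.76 [374.9 221.2  60.1  64.5]
ereader 0.67 [148.1 236.5  52.8  23.8]
tumbler 0.66 [132.8 159.6  31.5  28.1]
glasses_case 0.74 [148.  234.9  57.2  28.3]
{'time': 0.9, 'q': array([-1.34890072,  0.46855858, -0.04858366,  1.53249649,  0.02411847,
        1.14099912, -0.08226929]), 'dq': array([ 1.88187970e-05, -1.63865151e-04, -1.62083142e-03, -9.56908515e-04,
        1.32937980e-03, -6.26296118e-04,  1.22100619e-03]), 'joint_efforts': array([ 6.34951757e-04, -5.10159981e+01, -4.64655622e-02, -2.38019657e+01,
        1.08386119e-02,  8.02971153e-04,  9.03955907e-06]), 'eef_pos': array([0.16749334, 0.65391354, 0.20506424]), 'eef_rot': array([ 3.14146945e+00, -1.79529085e-05,  2.89083076e+00]), 'force': array([-0.10619607,  0.24201645,  0.26242456]), 'wrist_torque': array([0.01306196, 0.00479713, 0.03231017]), 'opening': 0.08521087480309711}
```

View pics/scene0.png

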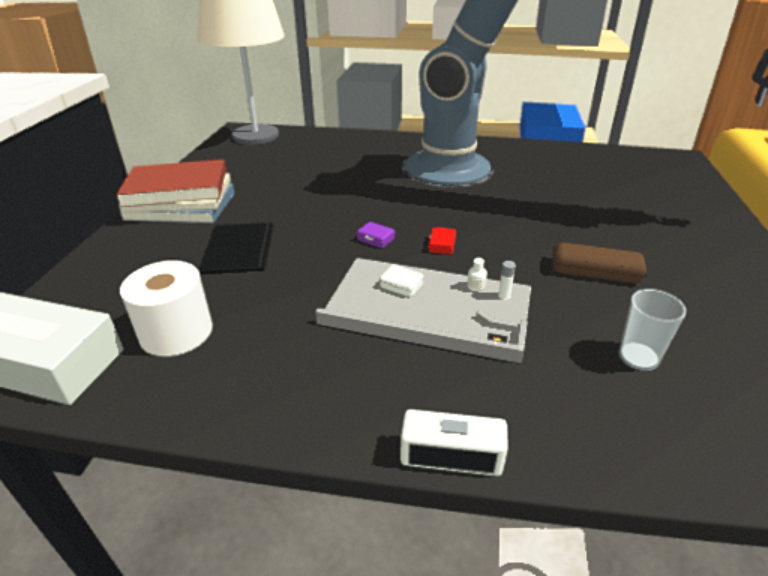

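View pics/top0.png

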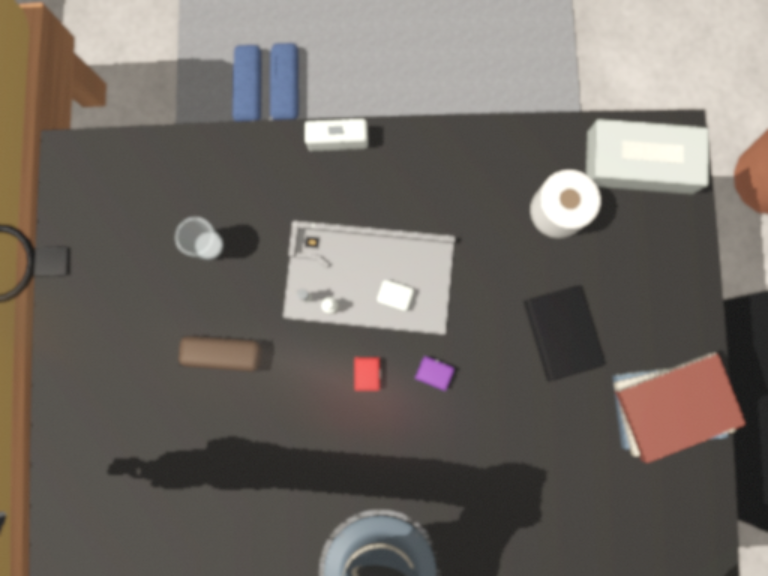

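```bash
python3 - <<'E'
from h import *
p=get_image('top')
c=p['frame'][150:235,180:315,::-1]
cv2.imwrite('pics/topc.png',cv2.resize(c,None,fx=5.9,fy=5.9,interpolation=cv2.INTER_CUBIC))
p=get_image('scene')
c=p['frame'][150:260,200:365,::-1]
cv2.imwrite('pics/scc.png',cv2.resize(c,None,fx=4.8,fy=4.8,interpolation=cv2.INTER_CUBIC))
E
```

```text
(no output)
```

View pics/topc.png

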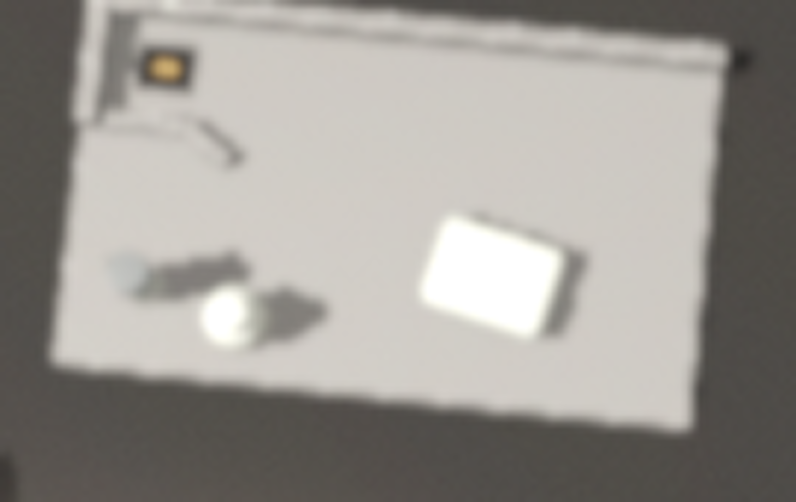

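View pics/scc.png

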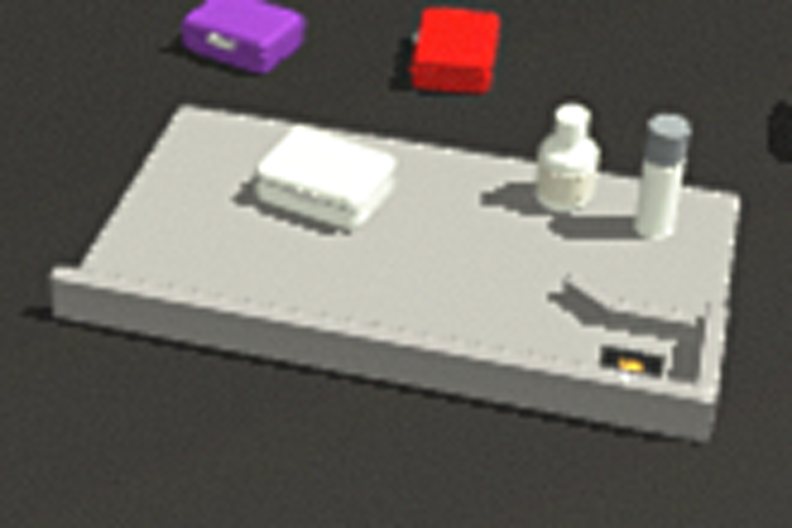

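```bash
cat > fit.py <<'E'
from h import *
from scipy.optimize import least_squares
T=get_image('top');S=get_image('scene')
def un(u,o,s): return (np.array(u,float)+.5)/s-.5+np.array(o)
t=lambda u:un(u,(180,150),5.9); s=lambda u:un(u,(200,150),4.8)
obs=[(T,t((52,365)),(-95,160,6)),(T,t((690,430)),(-95,-160,6)),(T,t((728,45)),(95,-160,26)),(T,t((85,0)),(95,160,26)),(T,t((243,158)),(14,82,24)),
(S,s((740,197)),(-95,160,6)),(S,s((185,105)),(-95,-160,6)),(S,s((52,270)),(95,-160,26)),(S,s((713,402)),(95,160,26)),(S,s((567,278)),(14,82,24))]
def place(v,P):
    c,sn=np.cos(v[2]),np.sin(v[2]);P=np.array(P)/1000
    return np.array([v[0]+c*P[0]-sn*P[1],v[1]+sn*P[0]+c*P[1],P[2]])
def res(v): return np.concatenate([w2pix(c,place(v,P))[0]-u for c,u,P in obs])
r=least_squares(res,[.62,-.02,0],loss='soft_l1')
print('tray',r.x,np.round(res(r.x).reshape(-1,2),1).tolist())
tv=r.x
# case top face outline, z=.03 ; top corners
co=[(T,t((450,212)),(23,31,30)),(T,t((566,250)),(23,-31,30)),(T,t((535,340)),(-23,-31,30)),(T,t((420,298)),(-23,31,30))]
def res2(v): return np.concatenate([w2pix(c,place(v,P))[0]-u for c,u,P in co])
r2=least_squares(res2,[.58,-.04,-.2],loss='soft_l1')
print('case',r2.x,np.round(res2(r2.x).reshape(-1,2),1).tolist())
c,sn=np.cos(tv[2]),np.sin(tv[2]);d=r2.x[:2]-tv[:2]
print('in tray',c*d[0]+sn*d[1],-sn*d[0]+c*d[1],np.degrees(r2.x[2]-tv[2]))
for n in ['top0']:
    for nm,u in (('balm',(130,270)),('drops',(228,318))):
        w=pix2w(T,t(u),.066 if nm=='balm' else .05);d=w[:2]-tv[:2];print(nm,w,c*d[0]+sn*d[1],-sn*d[0]+c*d[1])
E
python3 fit.py
```

```text
tray [ 0.56742415  0.009407   -0.13079998] [[0.3, 0.1], [-0.2, 0.4], [-0.0, 0.9], [1.3, -2.1], [-2.5, 0.7], [0.0, -0.1], [-0.7, 0.3], [-0.6, 1.8], [0.4, 0.4], [0.5, -2.2]]
case [ 0.53121113 -0.04131098 -0.3619922 ] [[-0.2, -0.2], [0.2, 0.3], [0.3, -0.1], [-0.4, 0.0]]
in tray -0.029288677899653996 -0.055007901716062305 -13.246338668882272
balm [0.53465476 0.13305875 0.066     ] -0.04861704064440256 0.11832148281175194
drops [0.51165054 0.08772141 0.05      ] -0.06551153037127563 0.07037103627269463
```

```bash
cat >> fit.py <<'E'
def ov(p,v,cv,name,box,sc):
    x0,y0,x1,y1=box
    im=cv2.resize(p['frame'][y0:y1,x0:x1,::-1],None,fx=sc,fy=sc,interpolation=cv2.INTER_CUBIC).copy()
    def pl(v,Q,col,closed=True):
        pts=np.array([(w2pix(p,place(v,q))[0]-[x0,y0]+.5)*sc-.5 for q in Q])
        cv2.polylines(im,[np.round(pts).astype(int)],closed,col,1)
    pl(v,[(-95,-160,6),(-95,160,6),(85,160,6),(85,-160,6)],(0,255,0))
    pl(v,[(85,-160,26),(85,150,26)],(0,0,255),False);pl(v,[(95,-160,26),(95,160,26)],(0,0,255),False)
    pl(v,[(34,150,24),(34,105,24),(14,82,24)],(255,0,0),False)
    pl(cv,[(-23,-31,30),(-23,31,30),(23,31,30),(23,-31,30)],(255,0,255))
    cv2.imwrite('pics/'+name+'.png',im)
if __name__=='__main__':
    ov(T,tv,r2.x,'ovt',(180,140,315,235),5.9);ov(S,tv,r2.x,'ovs',(200,150,365,260),4.8)
    for u in ((245,249),(290,249)): print(pix2w(T,u,.024))
E
python3 fit.py
```

```text
tray [ 0.56742415  0.009407   -0.13079998] [[0.3, 0.1], [-0.2, 0.4], [-0.0, 0.9], [1.3, -2.1], [-2.5, 0.7], [0.0, -0.1], [-0.7, 0.3], [-0.6, 1.8], [0.4, 0.4], [0.5, -2.2]]
case [ 0.53121113 -0.04131098 -0.3619922 ] [[-0.2, -0.2], [0.2, 0.3], [0.3, -0.1], [-0.4, 0.0]]
in tray -0.029288677899653996 -0.055007901716062305 -13.246338668882272
balm [0.53465476 0.13305875 0.066     ] -0.04861704064440256 0.11832148281175194
drops [0.51165054 0.08772141 0.05      ] -0.06551153037127563 0.07037103627269463
[0.38001293 0.01512053 0.024     ]
[ 0.37670638 -0.11456667  0.024     ]
```

View pics/ovt.png

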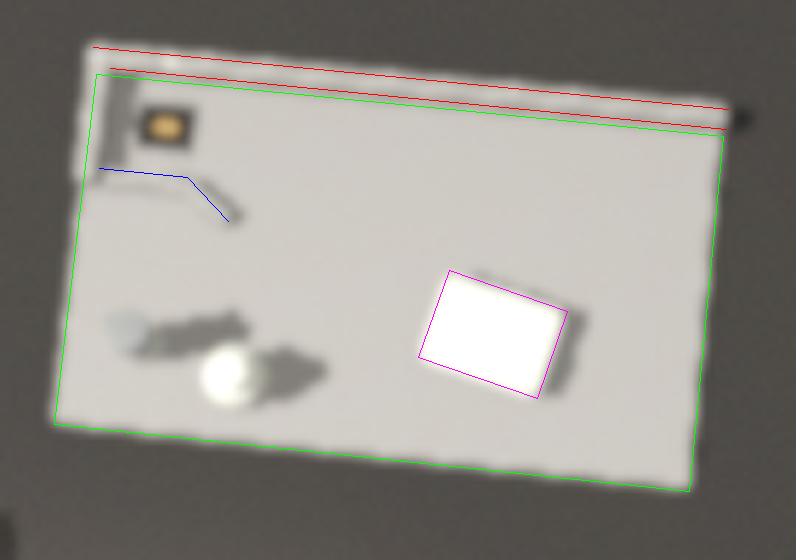

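View pics/ovs.png

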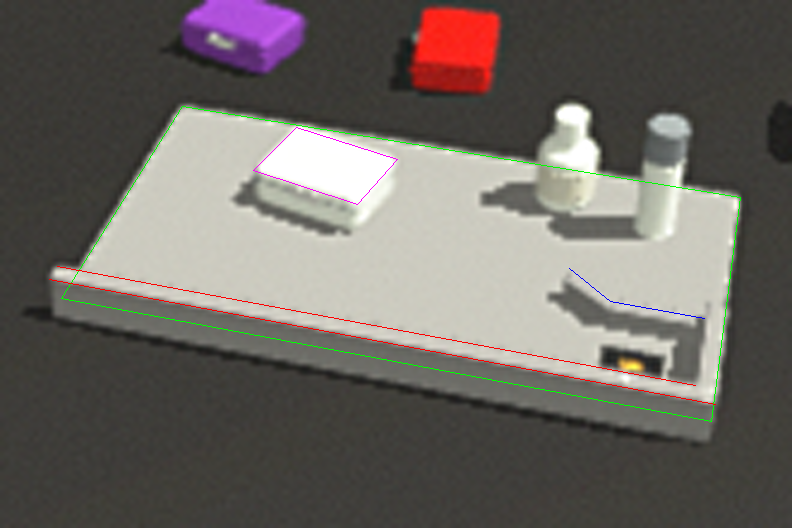

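Emit:
drive_tool(deltas="0.025 -0.03 -0.004 0 0 0.012 0.02;0.025 -0.03 -0.004 0 0 0.012 0.02;0.025 -0.03 -0.004 0 0 0.012 0.02;0.025 -0.03 -0.004 0 0 0.012 0.02;0.025 -0.03 -0.004 0 0 0.012 0.02;0.025 -0.03 -0.004 0 0 0.012 0.02;0.025 -0.03 -0.004 0 0 0.012 0.02;0.025 -0.03 -0.004 0 0 0.012 0.02;0.025 -0.03 -0.004 0 0 0.012 0.02;0.025 -0.03 -0.004 0 0 0.012 0.02")

```text
time: 2.03
eef_pos: [0.4141, 0.3498, 0.1653]
eef_rot: [3.131, -0.005, 3.04]
force: [0.1, 0.6, 0.8]
opening: 0.0197
```

Emit:
drive_tool(deltas="0.004 -0.037 -0.003 0 0 0 0.02;0.004 -0.037 -0.003 0 0 0 0.02;0.004 -0.037 -0.003 0 0 0 0.02;0.004 -0.037 -0.003 0 0 0 0.02;0.004 -0.037 -0.003 0 0 0 0.02;0.004 -0.037 -0.003 0 0 0 0.02;0.004 -0.037 -0.003 0 0 0 0.02;0.004 -0.037 -0.003 0 0 0 0.02;0.004 -0.037 -0.003 0 0 0 0.02;0.004 -0.037 -0.003 0 0 0 0.02;0 0 0 0 0 0 0.02")

```text
time: 2.95
eef_pos: [0.4612, -0.0457, 0.1376]
eef_rot: [3.128, 0.008, 3.025]
force: [0.3, -0.7, -0.5]
opening: 0.02
```

```bash
python3 - <<'E'
from h import *
for n in ['top','wrist']:
    p=get_image(n);save(p,n+'1')
o=observe();print(o['eef_pos'],o['eef_rot'],o['force'])
E
```

```text
[ 0.46114752 -0.03957064  0.13752512] [3.12523358 0.00715352 3.03221112] [-0.12207713  0.66757832 -0.54041627]
```

View pics/wrist1.png

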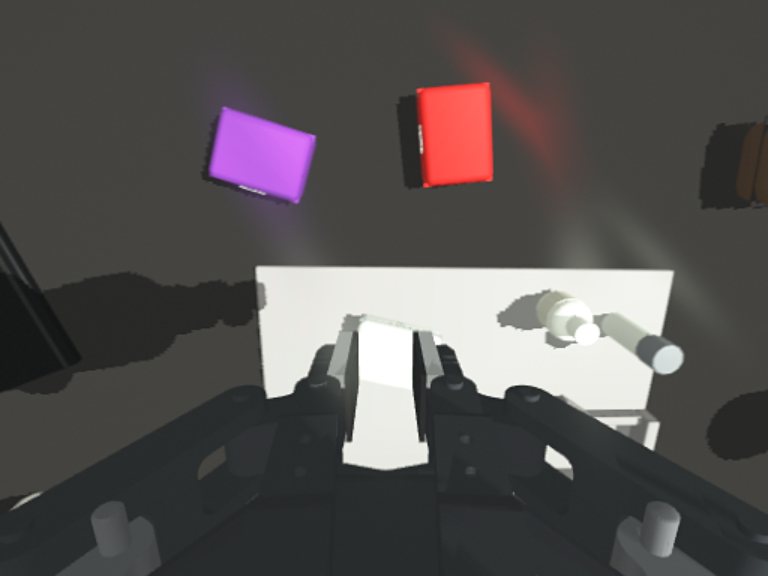

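View pics/top1.png

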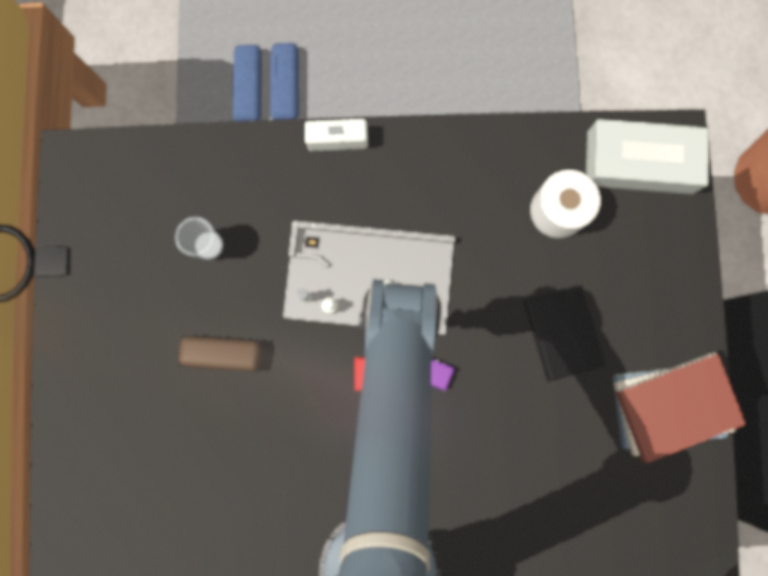

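```bash
python3 - <<'E'
from h import *
p=get_image('wrist')
c=[(257,267),(672,270)]
W=[pix2w(p,((u+.5)/1.5-.5,(v+.5)/1.5-.5),.006) for u,v in c]
print(W,np.linalg.norm(W[1]-W[0]),np.arctan2(-(W[1]-W[0])[0],(W[1]-W[0])[1]))
y=np.array([-np.sin(-.1308),np.cos(-.1308)]);x=np.array([y[1],-y[0]])
print('centre',(W[0]+W[1])[:2]/2+.095*x)
E
```

```text
[array([ 0.45367283, -0.13178369,  0.006     ]), array([0.49174821, 0.18257477, 0.006     ])] 0.316655924696002 -0.12053374192215552
centre [0.56689902 0.01300494]
```

Emit:
drive_tool(deltas="0.001 0.004 -0.03 0.015 0 -0.015 0.02;0 0.004 -0.03 0 0 0 0.02;0 0 -0.03 0 0 0 0.02;0 0 -0.025 0 0 0 0.02;0 0 -0.005 0 0 0 0.02;0 0 0 0 0 0 0.02")

```text
time: 3.6
eef_pos: [0.4663, -0.0167, 0.0166]
eef_rot: [3.102, 0.015, 3.04]
force: [0.4, -0.8, 1.6]
opening: 0.0201
```

Emit:
drive_tool(deltas="0 -0.008 0 0.02 0 -0.01 0.02;0 -0.008 0 0 0 0 0.02")

```text
time: 3.77
eef_pos: [0.467, -0.0284, 0.0176]
eef_rot: [3.079, 0.012, 3.038]
force: [0.4, 0.0, 0.3]
opening: 0.02
```

Emit:
drive_tool(deltas="0 0 -0.002 0 0 0 0.02")

```text
time: 3.85
eef_pos: [0.4683, -0.0291, 0.017]
eef_rot: [3.079, 0.015, 3.037]
force: [0.4, -1.0, -0.1]
opening: 0.0199
```

Emit:
drive_tool(deltas="0 0 -0.002 -0.06 0.015 -0.02 0.02;0 0 -0.002 0 0 0 0.02")

```text
time: 4.02
eef_pos: [0.4704, -0.0297, 0.0152]
eef_rot: [3.141, 0.012, 3.014]
force: [1.0, 0.3, -0.5]
opening: 0.0198
```

Emit:
drive_tool(deltas="0.012 -0.0015 0 0 0.004 0 0.02;0.012 -0.0015 0 0 0.004 0 0.02;0.01 -0.0015 0 0 0 0 0.02;0.01 -0.0015 0 0 0 0 0.02;0.01 -0.0015 0 0 0 0 0.02;0.01 -0.0015 0 0 0 0 0.02;0.01 -0.0015 0 0 0 0 0.02")

```text
time: 4.6
eef_pos: [0.548, -0.0384, 0.0185]
eef_rot: [3.136, 0.007, 3.022]
force: [-0.4, -0.1, 0.7]
opening: 0.0202
```

```bash
python3 - <<'E'
from h import *
for n in ['scene','wrist']:
    p=get_image(n);save(p,n+'2')
    if n=='scene': cv2.imwrite('pics/s2c.png',cv2.resize(p['frame'][150:260,200:365,::-1],None,fx=4.8,fy=4.8,interpolation=cv2.INTER_CUBIC))
E
```

```text
(no output)
```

View pics/s2c.png

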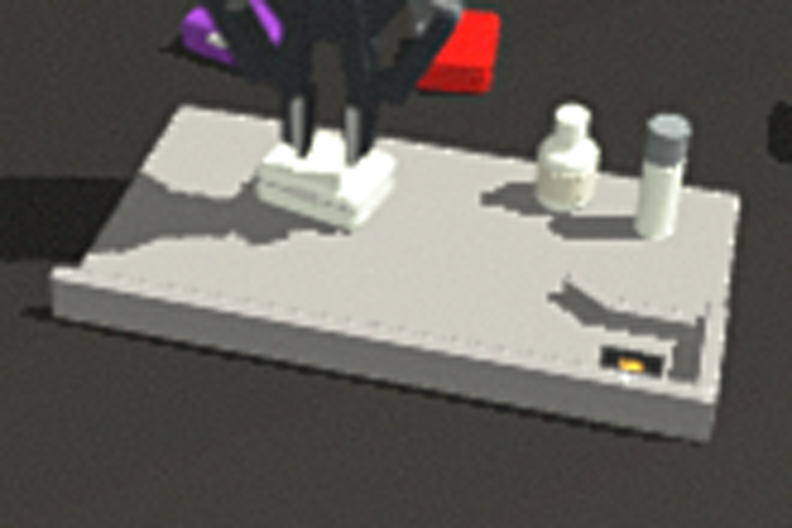

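View pics/wrist2.png

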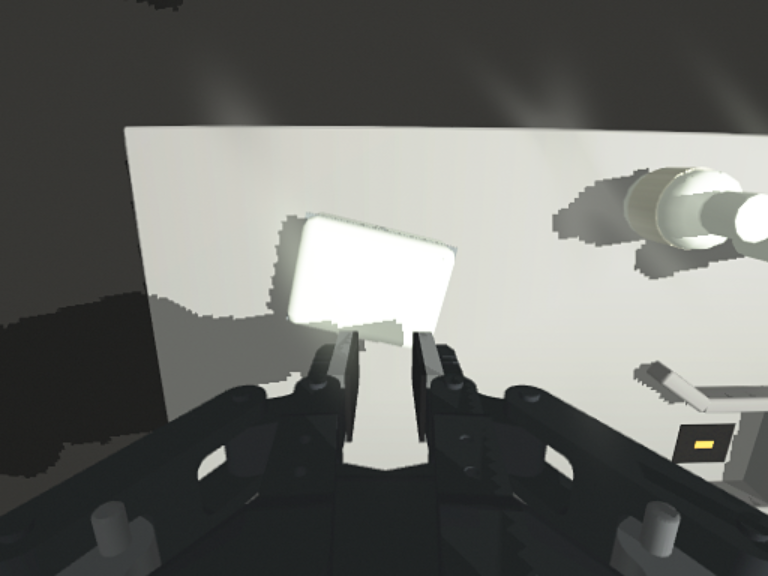

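```bash
python3 - <<'E'
from h import *
o=observe();P=o['eef_pos'];print(P,o['eef_rot'])
for n,f in (('scene',lambda u:(u-[200,150]+.5)*4.8),('wrist',lambda u:u*1.5)):
    p=get_image(n);print(n,f(w2pix(p,P)),np.round(p['T'],3).tolist())
    if n=='wrist':
        for c in [(309,214),(456,248),(290,322),(434,333)]: print(pix2w(p,(c[0]/1.5,c[1]/1.5),.03))
        for c in [(126,128)]: print(pix2w(p,(c[0]/1.5,c[1]/1.5),.006))
E
```

```text
[ 0.54935132 -0.03872686  0.01862627] [3.13618787 0.00963991 3.02148334]
scene [[325.89315521 202.84816272]] [[-0.144, 0.576, -0.804, 1.246], [0.99, 0.087, -0.115, 0.057], [0.003, -0.813, -0.583, 0.543], [0.0, 0.0, 0.0, 1.0]]
wrist [[382.94035024 333.03157939]] [[0.12, 0.956, 0.268, 0.48], [0.993, -0.117, -0.027, -0.03], [0.005, 0.269, -0.963, 0.187], [0.0, 0.0, 0.0, 1.0]]
[ 0.49343667 -0.05997806  0.03      ]
[ 0.51315274 -0.00590247  0.03      ]
[ 0.53533709 -0.07496638  0.03      ]
[ 0.54723082 -0.01745652  0.03      ]
[ 0.45043495 -0.13482986  0.006     ]
```

Emit:
drive_tool(deltas="0 0 0.03 0 0 0 0.02;0 0 0.005 0 0 0 0.02;-0.03 0.004 0 0 0 0 0.02;-0.03 0.004 0 0 0 0 0.02;-0.025 0.003 0 0 0 0 0.02;0 0 -0.02 0 0 0 0.02;0 0 -0.005 0 0 0 0.02;0 0 0 0 0 0 0.02")

```text
time: 5.47
eef_pos: [0.452, -0.0265, 0.0286]
eef_rot: [3.134, 0.002, 3.022]
force: [0.4, -0.3, 0.7]
opening: 0.02
```

```bash
python3 - <<'E'
from h import *
o=observe();print(o['eef_pos'],o['eef_rot'],o['force'])
for n in ['scene','wrist']:
    p=get_image(n);save(p,n+'3')
    if n=='scene': cv2.imwrite('pics/s3c.png',cv2.resize(p['frame'][150:260,200:365,::-1],None,fx=4.8,fy=4.8,interpolation=cv2.INTER_CUBIC))
E
```

```text
[ 0.45203242 -0.02653214  0.02860988] [3.13437652e+00 1.86621057e-03 3.02183855e+00] [ 0.40309176 -0.28165682  0.66574634]
```

View pics/s3c.png

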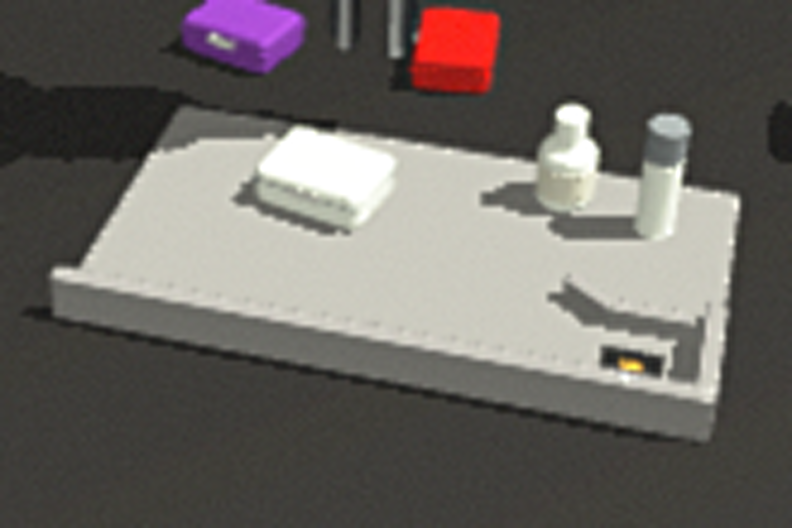

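View pics/wrist3.png

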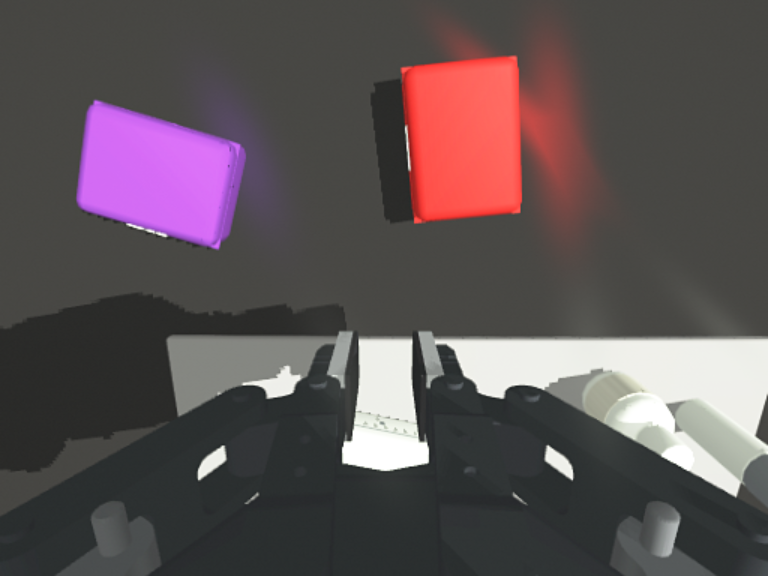

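```bash
python3 - <<'E'
from h import *
p=get_image('scene')
for z in (.0286,.035,.04,.045,.05,.055,.06): print(z,(w2pix(p,(.452,-.0265,z))[0]-[200,150]+.5)*4.8)
for x in (.43,.44): print(x,(w2pix(p,(x,-.0265,.0286))[0]-[200,150]+.5)*4.8)
E
```

```text
0.0286 [371.52890168  89.08835021]
0.035 [371.77622209  79.5462495 ]
0.04 [371.9706471   72.03962349]
0.045 [372.16613778  64.48710849]
0.05 [372.36270132  56.88833724]
0.055 [372.56034498  49.24293933]
0.06 [372.75907601  41.55054121]
0.43 [376.04778845  68.65218375]
0.44 [374.01467401  77.84708125]
```

Emit:
drive_tool(deltas="-0.008 0 0 0 0 0 0;0 0 0 0 0 0 0;0 0 0 0 0 0 0")

```text
time: 5.87
eef_pos: [0.4483, -0.027, 0.0306]
eef_rot: [3.134, 0.008, 3.021]
force: [0.9, 0.2, 0.4]
opening: 0.0
```

```bash
python3 - <<'E'
from h import *
o=observe();print(o['eef_pos'],o['eef_rot'],o['opening'])
p=get_image('scene');cv2.imwrite('pics/s4c.png',cv2.resize(p['frame'][110:220,200:365,::-1],None,fx=4.8,fy=4.8,interpolation=cv2.INTER_CUBIC))
print((w2pix(p,o['eef_pos'])[0]-[200,110]+.5)*4.8)
p=get_image('wrist');save(p,'wrist4');print(w2pix(p,o['eef_pos'])*1.5)
E
```

```text
[ 0.44826323 -0.02703067  0.03060375] [3.13405634 0.00845121 3.02128737] 1.5037680323237363e-05
[371.45789252 274.51336297]
[[383.20115489 329.91682457]]
```

View pics/s4c.png

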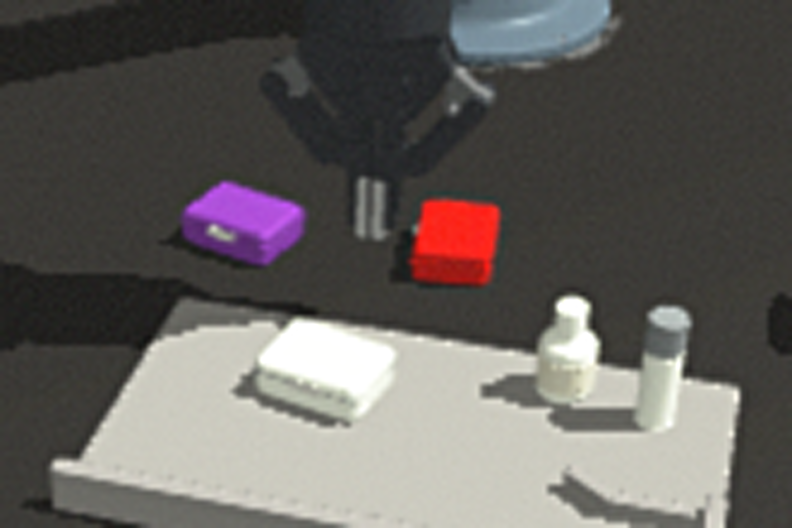

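View pics/wrist4.png

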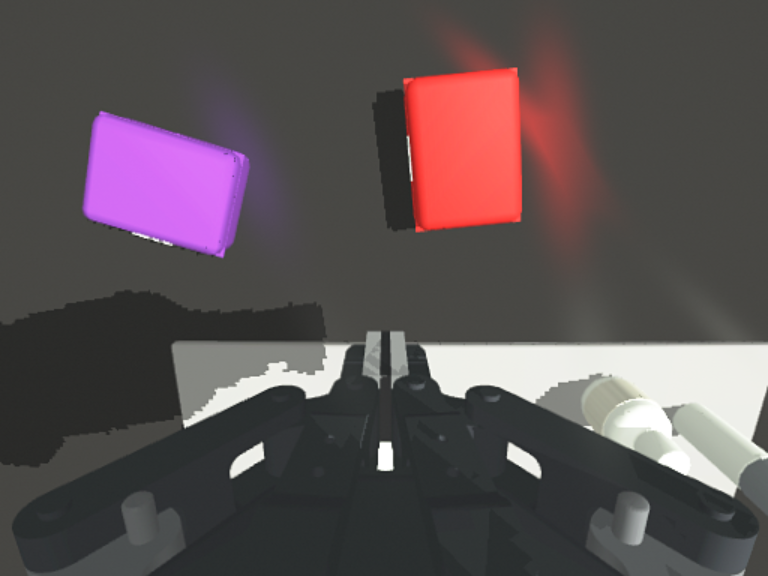

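Emit:
drive_tool(deltas="-0.003 0 -0.01 0 0 0 0.02;0 0 -0.01 0 0 0 0.02;0 0 -0.004 0 0 0 0.02;0 0 -0.002 0 0 0 0.02")

```text
time: 6.3
eef_pos: [0.4471, -0.0269, 0.0049]
eef_rot: [3.133, 0.012, 3.021]
force: [-0.5, -0.2, 0.7]
opening: 0.0204
```

```bash
python3 - <<'E'
from h import *
o=observe();print(o['eef_pos'],o['eef_rot'],o['opening'])
p=get_image('scene');cv2.imwrite('pics/s5c.png',cv2.resize(p['frame'][110:220,200:365,::-1],None,fx=4.8,fy=4.8,interpolation=cv2.INTER_CUBIC))
print((w2pix(p,o['eef_pos'])[0]-[200,110]+.5)*4.8)
E
```

```text
[ 0.4471253  -0.02694335  0.0048747 ] [3.13336745 0.01210627 3.02144478] 0.020351574887682085
[370.86950898 311.08856294]
```

View pics/s5c.png

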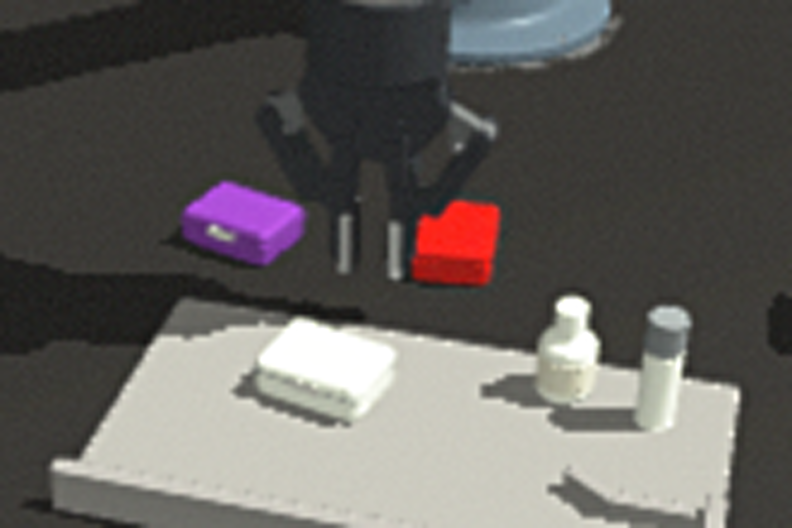

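Emit:
drive_tool(deltas="0 0 -0.005 0 0 0 0.02;0 0 -0.005 0 0 0 0.02;0 0 -0.003 0 0 0 0.02")

```text
time: 6.6
eef_pos: [0.4483, -0.027, -0.0083]
eef_rot: [3.133, 0.014, 3.021]
force: [0.6, 0.2, -0.2]
opening: 0.0198
```

Emit:
drive_tool(deltas="0 0 -0.003 0 0 0 0.02;0 0 -0.002 0 0 0 0.02")

```text
time: 6.77
eef_pos: [0.4483, -0.0269, -0.014]
eef_rot: [3.133, 0.014, 3.022]
force: [-0.4, 0.0, 0.6]
opening: 0.0198
```

Emit:
drive_tool(deltas="0 0 -0.003 0 0 0 0.02;0 0 -0.002 0 0 0 0.02")

```text
time: 6.93
eef_pos: [0.4484, -0.0269, -0.0195]
eef_rot: [3.133, 0.014, 3.021]
force: [0.2, -0.0, 0.2]
opening: 0.0203
```

```bash
python3 - <<'E'
from h import *
o=observe();P=o['eef_pos'];print(P)
p=get_image('scene');cv2.imwrite('pics/s6c.png',cv2.resize(p['frame'][110:220,200:365,::-1],None,fx=4.8,fy=4.8,interpolation=cv2.INTER_CUBIC))
for x in (.448,.459):
  for z in (0,.006,.01): print(x,z,(w2pix(p,(x,-.027,z))[0]-[200,110]+.5)*4.8)
E
```

```text
[ 0.44844034 -0.02693667 -0.01945664]
0.448 0 [370.40990991 318.91775911]
0.448 0.006 [370.63366433 310.29337131]
0.448 0.01 [370.78364046 304.50923806]
0.459 0 [368.1228136  329.56006671]
0.459 0.006 [368.34051484 320.89422557]
0.459 0.01 [368.48644345 315.08191103]
```

View pics/s6c.png

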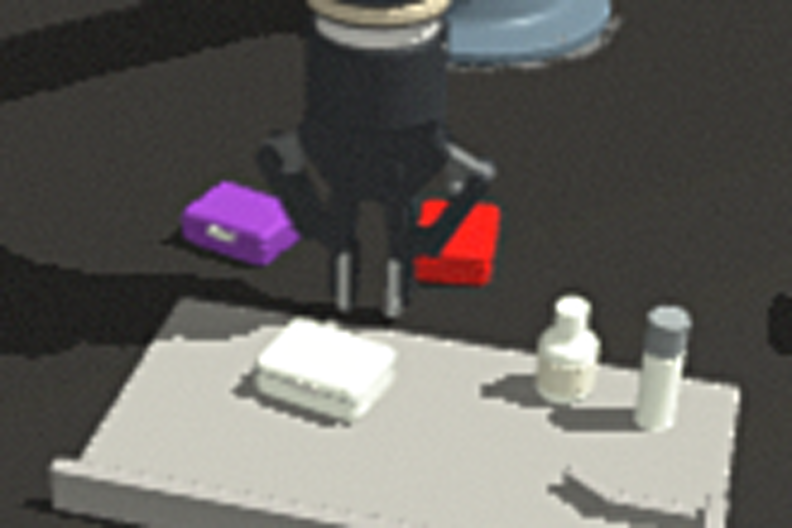

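Emit:
drive_tool(deltas="0.012 -0.0015 0.003 0 0.01 -0.006 0.02;0.012 -0.0015 0 0 0 0 0.02;0.012 -0.0015 0 0 0 0 0.02;0.01 -0.0015 0 0 0 0 0.02")

```text
time: 7.32
eef_pos: [0.4932, -0.0329, -0.0173]
eef_rot: [3.134, -0.001, 3.016]
force: [-0.1, 0.6, 0.1]
opening: 0.0201
```

Emit:
drive_tool(deltas="0.01 -0.0015 0 0 0 0 0.02;0.01 -0.0015 0 0 0 0 0.02;0.01 -0.0015 0 0 0 0 0.02")

```text
time: 7.57
eef_pos: [0.5254, -0.0379, -0.0175]
eef_rot: [3.134, -0.002, 3.016]
force: [-0.2, 0.1, 0.5]
opening: 0.0197
```

```bash
cat > look.py <<'E'
import sys
from h import *
n=sys.argv[1]
o=observe();P=o['eef_pos'];print(P,o['eef_rot'],o['force'],o['time'])
d=P[:2]-[.568,.011];print('tray xy',d@[.992,-.1267],d@[.1267,.992])
p=get_image('scene');cv2.imwrite(f'pics/s{n}c.png',cv2.resize(p['frame'][130:240,200:365,::-1],None,fx=4.8,fy=4.8,interpolation=cv2.INTER_CUBIC))
p=get_image('wrist');save(p,f'w{n}')
E
python3 look.py 7
```

```text
[ 0.52541253 -0.03790596 -0.01750843] [ 3.13445438e+00 -1.68658823e-03  3.01604887e+00] [-0.16902786  0.14535766  0.53934686] 7.5667
tray xy -0.03605038855724609 -0.05391054576304465
```

View pics/s7c.png

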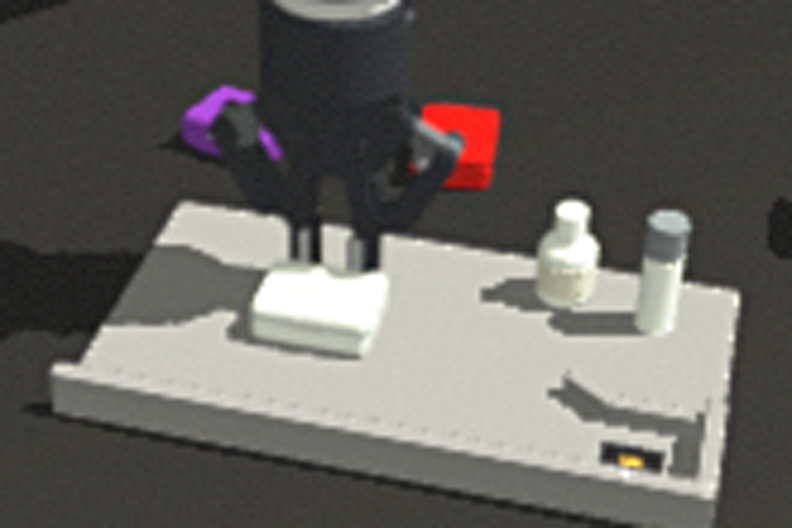

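View pics/w7.png

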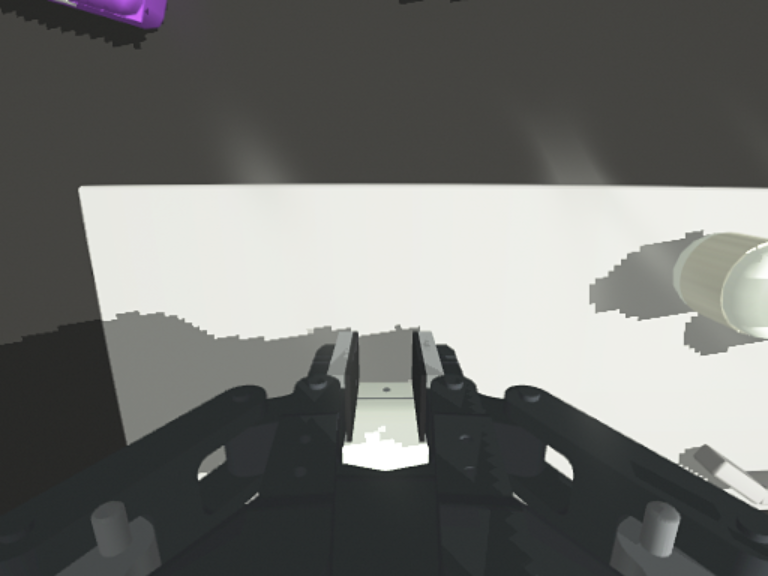

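Emit:
drive_tool(deltas="0.01 -0.0013 0 0 0 0 0.02;0.01 -0.0013 0 0 0 0 0.02;0.01 -0.0013 0 0 0 0 0.02;0.01 -0.0013 0 0 0 0 0.02;0.008 -0.001 0 0 0 0 0.02")

```text
time: 8.08
eef_pos: [0.5734, -0.0442, -0.0183]
eef_rot: [3.134, -0.006, 3.016]
force: [-0.4, 0.0, -0.4]
opening: 0.0201
```

Emit:
drive_tool(deltas="0.004 -0.0005 0 0 0 0 0.02;0.004 -0.0005 0 0 0 0 0.02")

```text
time: 8.25
eef_pos: [0.5834, -0.0454, -0.0184]
eef_rot: [3.134, -0.005, 3.016]
force: [-1.4, -0.1, 0.7]
opening: 0.0204
```

```bash
python3 look.py 8
```

```text
[ 0.58336245 -0.04543349 -0.01836469] [ 3.13442877 -0.00532463  3.01611429] [-1.36844856 -0.13142669  0.72229316] 8.25
tray xy 0.022389669195707073 -0.0540355968977928
```

View pics/s8c.png

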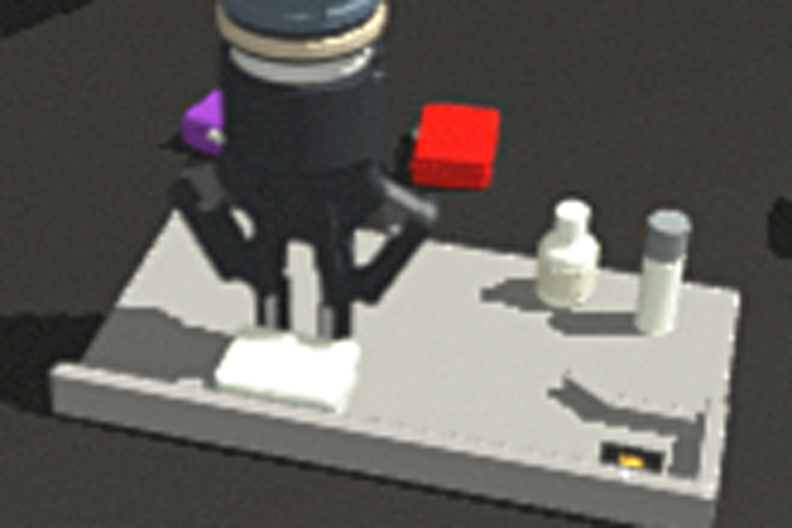

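Emit:
drive_tool(deltas="0.003 -0.0004 0 0 0 0 0.02;0.003 -0.0004 0 0 0 0 0.02")

```text
time: 8.52
eef_pos: [0.5884, -0.046, -0.0185]
eef_rot: [3.134, -0.007, 3.016]
force: [-6.5, 0.5, 5.2]
opening: 0.0199
```

Emit:
drive_tool(deltas="0.003 -0.0004 0 0 0 0 0.02;0.003 -0.0004 0 0 0 0 0.02")

```text
time: 8.68
eef_pos: [0.5878, -0.046, -0.0192]
eef_rot: [3.134, -0.022, 3.016]
force: [-7.5, 0.4, 5.1]
opening: 0.0199
```

Emit:
drive_tool(deltas="0 0 0 0 0 0 0.02;-0.015 0.002 0 0 0 0 0.02;-0.02 0.0025 0 0 0 0 0.02;0 0 0.03 0 0 0 0.01;0 0 0.04 0 0 0 0.01")

```text
time: 9.1
eef_pos: [0.5464, -0.0412, 0.0453]
eef_rot: [3.136, -0.035, 3.016]
force: [1.4, 0.6, 0.6]
opening: 0.0102
```

```bash
python3 look.py 9;python3 -c "
from h import *
print(observe()['q'])"
```

```text
[ 0.54637517 -0.04117961  0.0453385 ] [ 3.13620101 -0.03485496  3.01626632] [1.42178841 0.59237015 0.59060712] 9.1
tray xy -0.014840671867851457 -0.05450204014450438
[-0.18691258  0.47370884  0.24914655  1.96118294 -0.18029825  0.74669413
  1.61607831]
```

View pics/s9c.png

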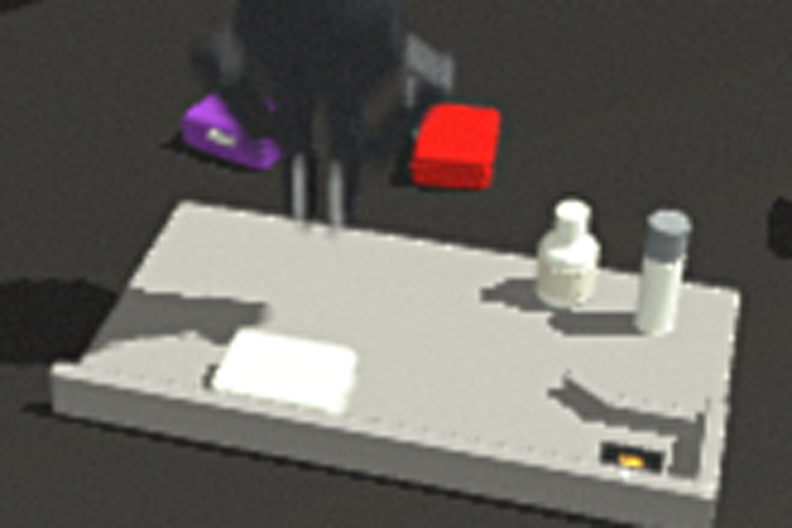

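View pics/w9.png

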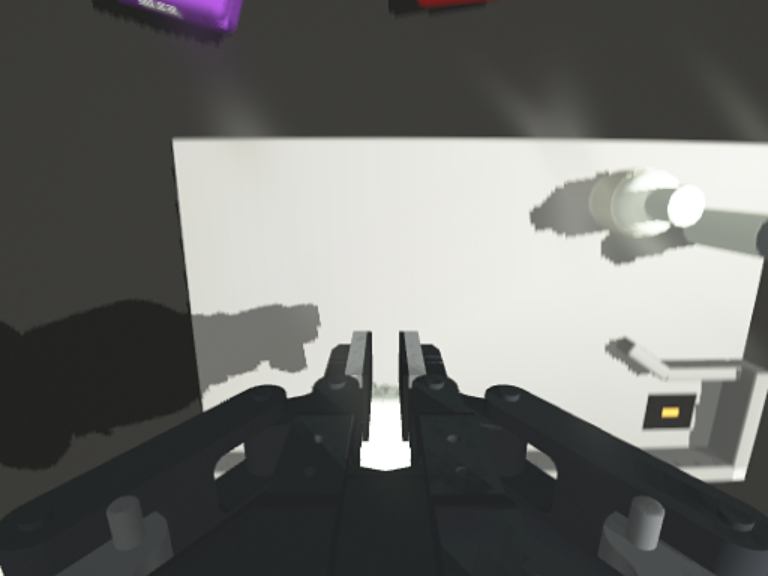

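Emit:
drive_tool(deltas="0.0055 -0.0075 0.003 0 0 -0.12 0.01;0.0055 -0.0075 0 0 0 -0.12 0.01;0.0055 -0.0075 0 0 0 -0.12 0.01;0.0055 -0.0075 0 0 0 -0.12 0.01;0.0055 -0.0075 0 0 0 -0.12 0.01;0.0055 -0.0075 0 0 0 -0.12 0.01;0.0055 -0.0075 0 0 0 -0.12 0.01;0.0055 -0.0075 0 0 0 -0.12 0.01;0.0055 -0.0075 0 0 0 -0.12 0.01;0.0055 -0.0075 0 0 0 -0.12 0.01;0.0055 -0.006 0 0 0 -0.12 0.01;0 0 0 0 0 -0.12 0.01")

```text
time: 10.2
eef_pos: [0.6221, -0.1265, 0.0565]
eef_rot: [3.12, -0.005, 1.52]
force: [-0.0, 0.1, 0.1]
opening: 0.01
```

```bash
python3 look.py 10;python3 - <<'E'
from h import *
print(observe()['q'])
p=get_image('scene')
for c in ((237,330),(357,345)):
    w=pix2w(p,(np.array(c)+.5)/4.8-.5+[200,130],.03);d=w[:2]-[.568,.011];print(w,d@[.992,-.1267],d@[.1267,.992])
E
```

```text
[ 0.62210376 -0.12653802  0.05654384] [ 3.11990635 -0.00459169  1.51956799] [-0.04939572  0.09244289  0.06787786] 10.2
tray xy 0.07109700222144841 -0.12958277284217723
[-0.30832796  0.62400737  0.63245238  1.81341094 -0.49171498  0.8456403
  0.51924112]
[ 0.59725511 -0.07660497  0.03      ] 0.04012061627572594 -0.08319750763724519
[ 0.60033322 -0.0157863   0.03      ] 0.0354683773571837 -0.022475387295751645
```

View pics/w10.png

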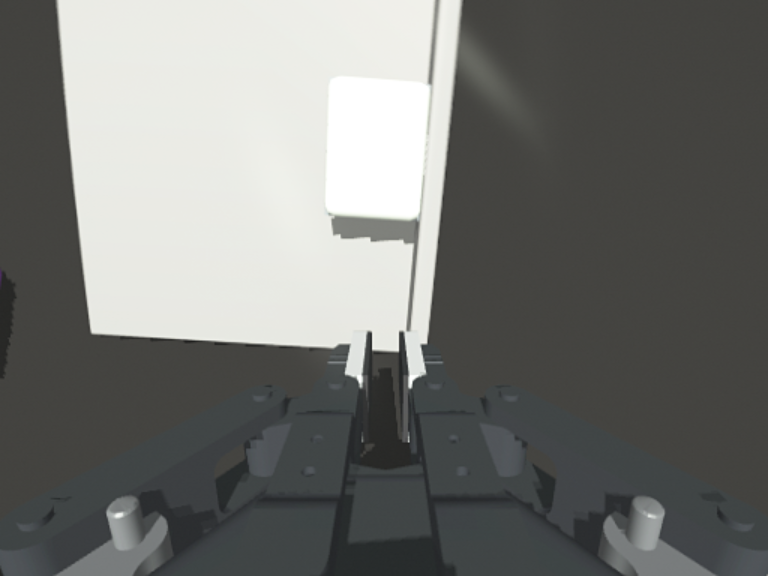

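Emit:
drive_tool(deltas="-0.013 0.0015 0 0 0.02 -0.075 0.01;0 0 -0.02 0 0 0 0.01;0 0 -0.025 0 0 0 0.01;0 0 -0.01 0 0 0 0.01;0 0 -0.002 0 0 0 0.01")

```text
time: 10.77
eef_pos: [0.6091, -0.1213, -0.0014]
eef_rot: [3.138, -0.006, 1.469]
force: [-0.1, 0.2, 0.5]
opening: 0.0104
```

```bash
python3 look.py 11
```

```text
[ 0.60910404 -0.121284   -0.00143437] [ 3.13783146 -0.00597149  1.46943602] [-0.0958295   0.21778169  0.52060946] 10.7667
tray xy 0.05753558854984621 -0.12601784917963013
```

View pics/w11.png

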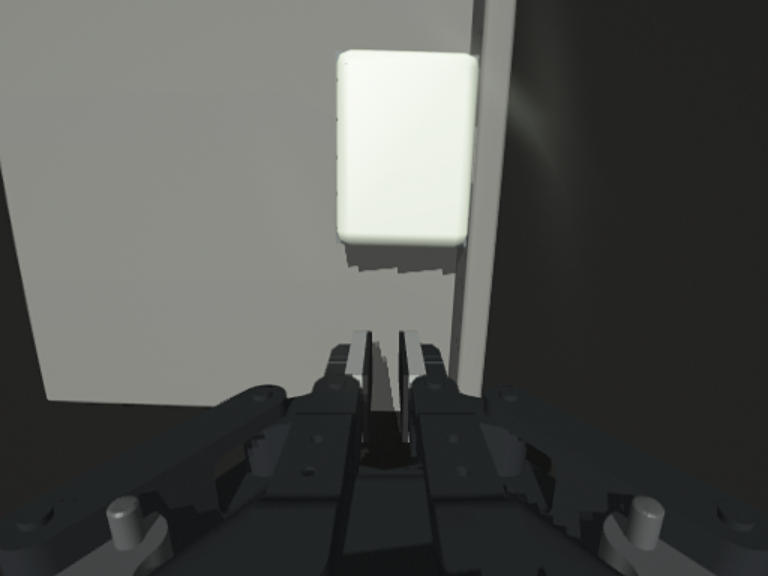

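View pics/s11c.png

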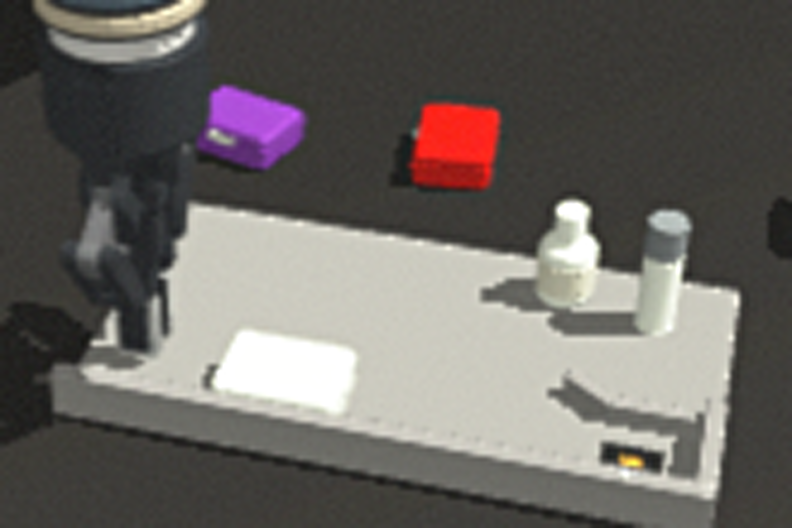

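Emit:
drive_tool(deltas="0.002 0 -0.01 0 0 -0.025 0.01;0 0 -0.005 0 0 0 0.01;0 0 0 0 0 0 0.01")

```text
time: 11.12
eef_pos: [0.6142, -0.1223, -0.0137]
eef_rot: [3.131, -0.006, 1.442]
force: [-1.0, 0.7, 0.3]
opening: 0.0102
```

Emit:
drive_tool(deltas="-0.002 0.01 -0.002 0 0 0 0.01;0 0.01 -0.001 0 0 0 0.01;0.0013 0.01 0 0 0 0 0.01;0.0013 0.008 0 0 0 0 0.01")

```text
time: 11.45
eef_pos: [0.6149, -0.0836, -0.0159]
eef_rot: [3.129, -0.005, 1.439]
force: [-0.3, -0.4, -0.5]
opening: 0.0097
```

```bash
python3 look.py 12
```

```text
[ 0.61492778 -0.08356046 -0.01590661] [ 3.12949375 -0.00503813  1.43914168] [-0.28896903 -0.42444213 -0.4922295 ] 11.45
tray xy 0.05853317013614752 -0.08785822661507571
```

View pics/w12.png

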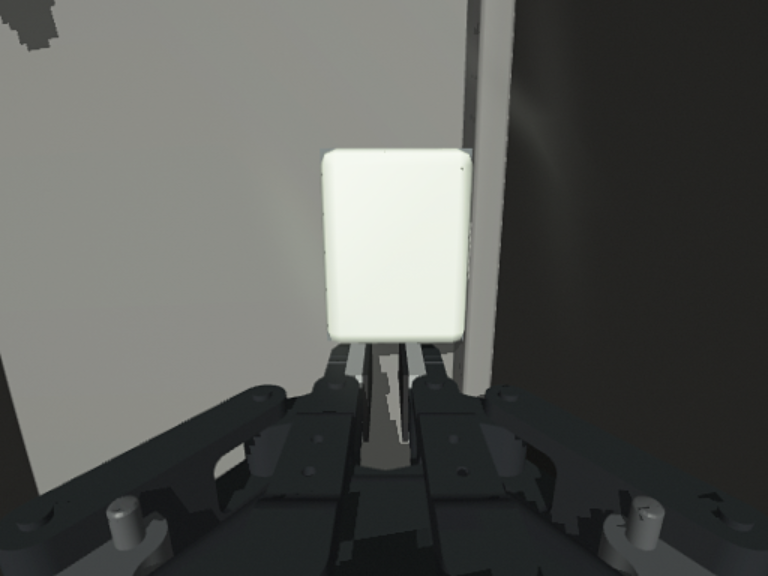

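View pics/s12c.png

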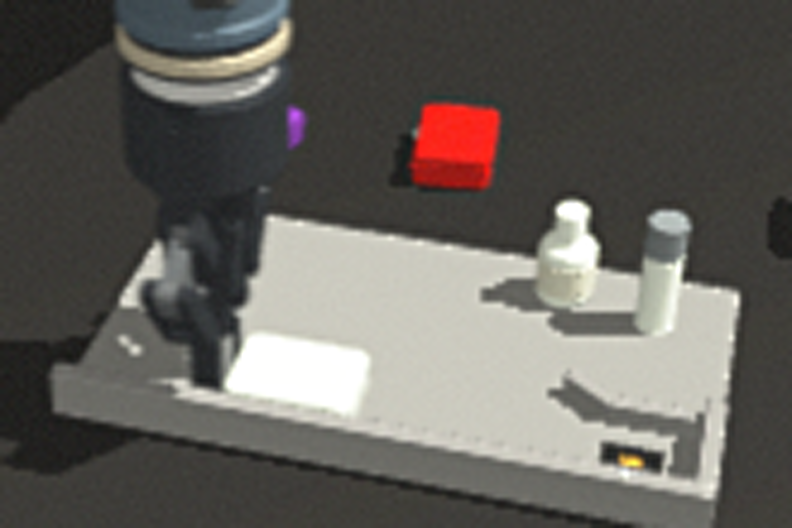

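Emit:
drive_tool(deltas="0.0016 0.01 0 0 0 0 0.01;0.0016 0.01 0 0 0 0 0.01;0.0016 0.01 0 0 0 0 0.01;0.0016 0.01 0 0 0 0 0.01;0.0016 0.01 0 0 0 0 0.01")

```text
time: 11.97
eef_pos: [0.6234, -0.0307, -0.0154]
eef_rot: [3.129, -0.003, 1.439]
force: [-0.4, -0.2, 0.3]
opening: 0.01
```

```bash
python3 look.py 13
```

```text
[ 0.62338068 -0.03070513 -0.01535803] [ 3.12911625 -0.00334794  1.43893061] [-0.37154504 -0.15288472  0.28965018] 11.9667
tray xy 0.060221678628161454 -0.034354753385168246
```

View pics/w13.png

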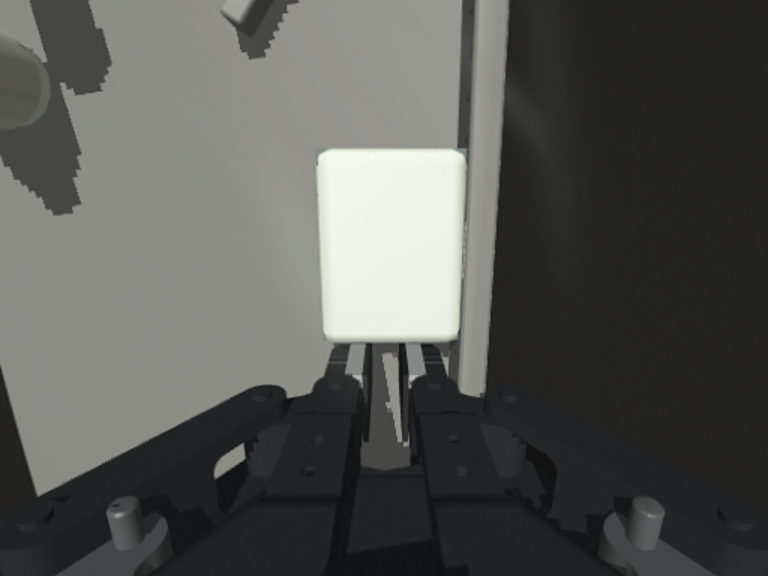

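Emit:
drive_tool(deltas="0.0014 0.01 0 0 0 0 0.01;0.0014 0.01 0 0 0 0 0.01;0.0014 0.01 0 0 0 0 0.01;0.0014 0.01 0 0 0 0 0.01;0.0014 0.01 0 0 0 0 0.01")

```text
time: 12.48
eef_pos: [0.6309, 0.0223, -0.0153]
eef_rot: [3.129, -0.002, 1.438]
force: [-0.6, -1.6, -0.2]
opening: 0.0099
```

```bash
python3 look.py 14
```

```text
[ 0.63086255  0.02225501 -0.0152562 ] [ 3.12896702e+00 -2.43444329e-03  1.43797521e+00] [-0.55007455 -1.61080821 -0.20897797] 12.4833
tray xy 0.06093364231041693 0.01912965101899957
```

View pics/w14.png

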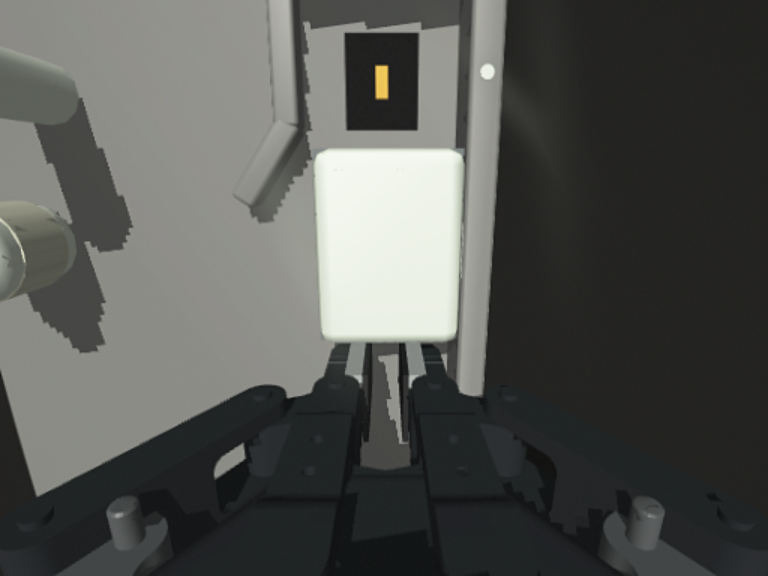

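Emit:
drive_tool(deltas="0.0014 0.01 0 0 0 0 0.01;0.0014 0.01 0 0 0 0 0.01;0.0014 0.01 0 0 0 0 0.01;0.0014 0.01 0 0 0 0 0.01;0.0006 0.004 0 0 0 0 0.01")

```text
time: 13.0
eef_pos: [0.6378, 0.0712, -0.0154]
eef_rot: [3.129, -0.003, 1.439]
force: [-0.7, -0.5, 0.9]
opening: 0.01
```

```bash
python3 look.py 15
```

```text
[ 0.63777204  0.07120267 -0.01535066] [ 3.12881106e+00 -3.08261218e-03  1.43923911e+00] [-0.69351287 -0.45178337  0.8747155 ] 13.0
tray xy 0.06158618253745649 0.06856116987935039
```

View pics/w15.png

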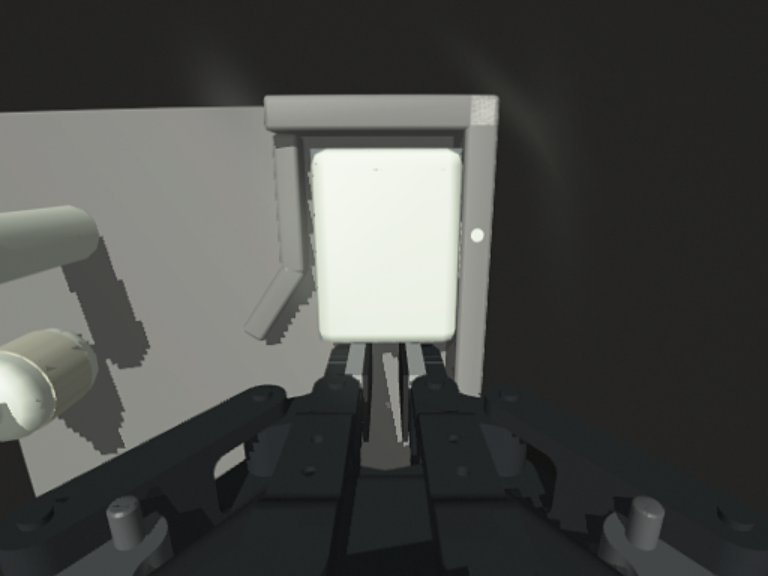

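In the pocket, about 7–9 mm short of the end wall.

Emit:
drive_tool(deltas="0.0005 0.003 0 0 0 0 0.01;0.0005 0.003 0 0 0 0 0.01")

```text
time: 13.27
eef_pos: [0.6387, 0.0758, -0.0152]
eef_rot: [3.128, -0.002, 1.438]
force: [-0.2, 0.2, -0.5]
opening: 0.0105
```

Emit:
drive_tool(deltas="0.0005 0.003 0 0 0 0 0.01;0.0005 0.003 0 0 0 0 0.01")

```text
time: 13.43
eef_pos: [0.6388, 0.0769, -0.0152]
eef_rot: [3.129, 0.004, 1.436]
force: [-1.7, -8.0, 0.8]
opening: 0.0101
```

Emit:
drive_tool(deltas="0.0004 0.003 0 0 0 0 0.01;0.0004 0.003 0 0 0 0 0.01")

```text
time: 13.6
eef_pos: [0.6387, 0.0766, -0.0151]
eef_rot: [3.129, 0.011, 1.431]
force: [-1.6, -5.6, 0.2]
opening: 0.0101
```

```bash
python3 look.py 16
```

```text
[ 0.63867916  0.07656625 -0.01512256] [3.12947365 0.01144954 1.43142955] [-1.56890726 -5.5743166   0.19334778] 13.6
tray xy 0.061806483382584224 0.07399676651110246
```

View pics/w16.png

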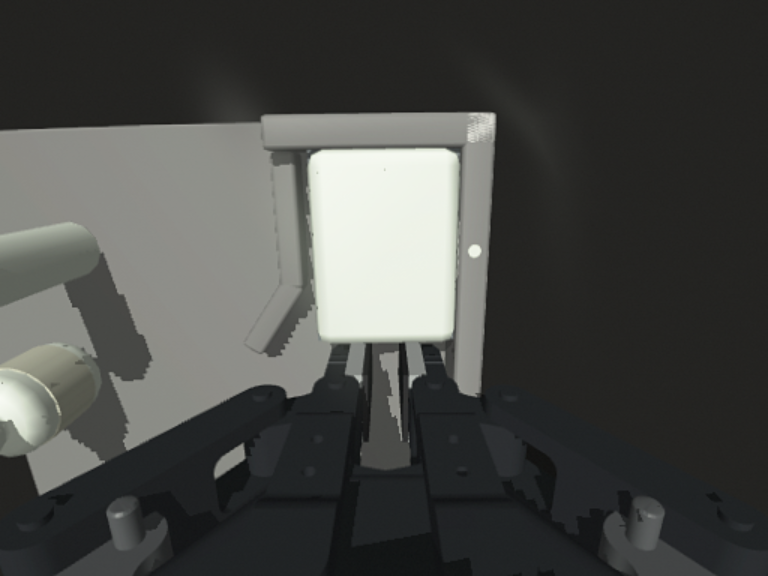

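Emit:
drive_tool(deltas="-0.0013 -0.01 0 0 0 0 0.01;-0.004 -0.02 0 0 0 0 0.01;-0.004 -0.02 0 0 0 0 0.01;0 0 0.03 0 0 0 0.01;0 0 0.04 0 0 0 0.01;0 0 0.04 0 0 0 0.01;-0.02 -0.03 0.02 0 0 0 0.01;-0.02 -0.03 0.02 0 0 0 0.01;-0.02 -0.03 0 0 0 0 0.01;0 0 0 0 0 0 0.01;0 0 0 0 0 0 0.01")

```text
time: 14.62
eef_pos: [0.5671, -0.0703, 0.1405]
eef_rot: [3.125, 0.006, 1.426]
force: [0.5, 0.1, 0.3]
opening: 0.0099
```

```bash
python3 look.py 17; python3 - <<'E'
from h import *
p=get_image('top');cv2.imwrite('pics/t17.png',cv2.resize(p['frame'][140:235,180:315,::-1],None,fx=5.9,fy=5.9,interpolation=cv2.INTER_CUBIC))
E
```

```text
[ 0.56708187 -0.07034386  0.14049334] [3.12494237 0.00613948 1.42623453] [0.53551409 0.05062679 0.31005022] 14.6167
tray xy 0.009395484295084302 -0.08080944012283227
```

View pics/w17.png

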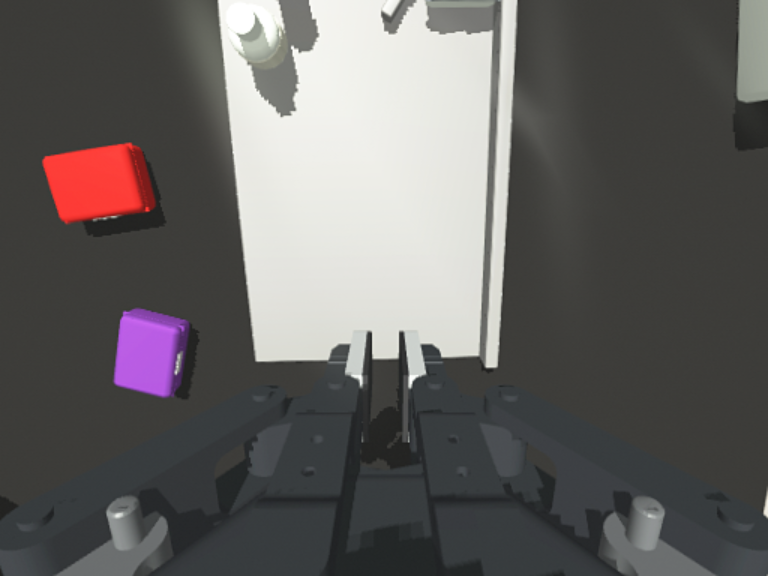

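View pics/s17c.png

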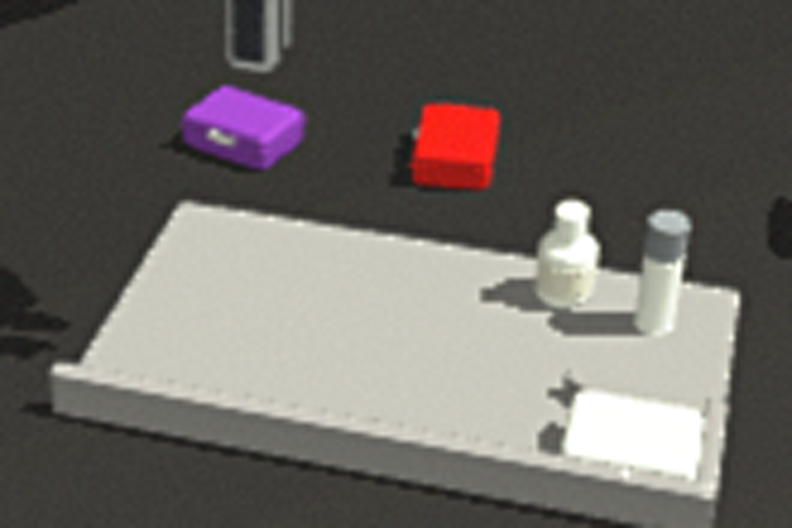

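View pics/t17.png

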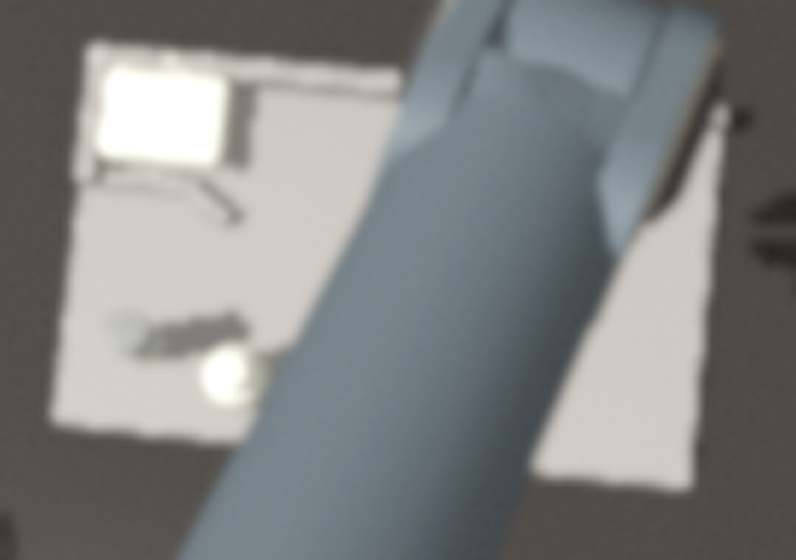

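The case sits in the corner, against the rail and the end wall. The bottle and stick have not moved, and the robot is clear.

```bash
python3 -c "
from workcell import *
print(finish_job())"
```

```text
the job is handed in; nothing more can be done
None
```

The earbud case is in the corner pocket, and I handed the job in at about 14.7 s of the 51 s allowed; no verdict was reported.

**What I did**
- I pushed the case with two slightly open fingertips across the tray until it lay flat against the back rail. The stop there was about 7 N, still well short of the pocket.
- I turned the gripper 90 degrees and slid the case along the rail into the pocket. It came to a firm stop of about 8 N, then I backed off and lifted clear.

**Last checks**
- All three cameras agreed as far as each could see. The last wrist view, with the fingers still on the case, and the later scene and top views showed it flat and square in the corner, against the rail and the end wall. The gripper stood clear, with about 0.5 N of force reading.
- The lip balm and the drops bottle were where they started. I did not measure the other bystanders again at the end; the arm never worked near them.

**What disagreed**
- **Fingertip height:** The visible fingertips ended about 28–30 mm short of the reported TCP (tool point). My first push therefore passed above the case without touching it. I measured the offset in the scene camera and corrected for it.
- **End position:** At the final stop my tray-frame y read about 3 mm less than nominal. I put this down to the camera calibration and my tray fit, because the contact force and the picture both showed the case against the wall.

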